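# Unscrew the sprung filler cap of a lathe gearbox

### The arm

A 6-joint arm with a two-finger parallel gripper is mounted at the origin on the work surface. World frame = base frame: x ahead of the robot, y to its left, z up, the work surface at z = 0. Lengths are in m, angles in rad, forces in N, time in s.
With the tool pointing down it reaches from about 0.35 to 0.975 m from the base axis. Payload 4.9 kg.
Tool frame: the origin (TCP) lies at the very end of the fingers, on their centre line; the grasp point (between the pads) lies 19 mm behind it (ctrl.grasp_offset is the distance from the TCP to the grasp point, in m); z points along the fingers, y is the line along which they close (so a half turn about z gives the same grasp; the last joint's range is limited). The gripper opens to 85 mm and grips with 20 to 120 N. Pads are 22 mm wide; open, the fingers measure 114 mm over their backs; the gripper's body (76 mm by 85 mm) begins 54 mm behind the grasp point. The pads swing forward as they close: fully open they stand 13 mm farther back than shut.
Start: joints at [-1.277, 0.053, 1.613, -0, 1.476, -0.119], TCP at [0.251, -0.572, 0.196] pointing down, gripper open.
Joint ranges: [-3.01, 3.01], [-1.01, 2.22], [0.06, 2.58], [-1.02, 4.17], [0.09, 2.62], [-3.14, 3.14]. Speed limits (rad/s): [2.57, 2.57, 3.14, 3.14, 3.14, 3.14].

### API

Orientations are given as a rotation vector (axis times angle).
In Python, from station import ctrl, optics gives the robot as it stands.
- The arm moves only by the shell command python3 -m handwheel 'ROWS' [OPENING] [FORCE]. ROWS is JSON, a list of rows, each an object of numbers: "tx", "ty", "tz": the shift along the tool's x, y, z in mm; "roll": the turn about the tool's z in rad. A call has 1 to 12 rows; each row shifts and turns the commanded pose from where the row before left it, along the tool's axes as they then stand; what a row does not reach is not made up. A row lasts 1/12 s, in which the tool goes at most 41.7 mm and 7.16 degrees, less where a joint would pass 70% of its speed; a pose out of reach is approached as far as the arm can. A call with a gripper value outside its range is refused whole. OPENING is the finger opening in mm, from 0 to 85.4, set as the call begins (- or left out, the last holds). The fingers move at their own pace and stop on an object; FORCE is the grip in N (left out, the last holds). Time passes only in rows, so rows that do not move let the fingers close. It gives the time, the measured TCP pose, the force, the opening and the grip force at its end, in the units of the state.
- ctrl.get_obs(): the state, without advancing time (a new reading comes with each control period).
- optics.get_image(name): name is "side" or "top" or "wrist"; returns (picture, depth): 384x512x3 uint8, red, green, blue; 384x512 float32, m along the optical axis (not along the pixel's ray), 0 where there is no reading.
- optics.camera_params(name): a dict with "mtx" (3x3 intrinsics, pixels), "extrinsics" (4x4, takes a point from camera to world coordinates); the wrist camera has in their place "tool_from_camera" (4x4, takes a point from camera to tool coordinates, whose origin is the TCP and whose axes are the flange's). Camera axes: x right, y down, z forward; pixel columns grow to the right and rows downward; lengths in m; the calibration is good to about 2 mm. A picture is of the moment at which its call begins: read the wrist's pose just before it. camera_params takes no time and is no camera call.
- ctrl.finish_job(): hands the job in; it is judged then, once.
The state is a dict: "t": time; "q": joint angles; "dq": joint speeds; "effort": joint torques, N m; "tool_pos": TCP position; "tool_rot": TCP orientation; "contact_force": force on the tool from outside, world axes, zero at the start; "wrist_torque": the same for the moment, N m; "opening": finger opening in m; "grip_force": force on a finger pad.
Only numpy, scipy, OpenCV 4.12 (cv2) and the standard library are available. Lean on these libraries where they do the work, as an engineer would, in place of code of your own. Each camera call takes 0.05 s, during which the arm holds its last target. There are 200 camera calls.

### The job

Unscrew the orange filler cap from the green gearbox, anticlockwise seen from above, in several grips and without forcing its thread: no hard pull, push or sideways load. A spring pushes it up from below, so have hold of it when the thread lets go and do not let it spring off or drop; then stand it upright, stem down, on the floor of the steel tray and let go, leaving everything else on the bench as it is.

Things in the scene. Friction and masses are not known exactly. Their poses are not given: they have to be found in the camera images.
- cap: Orange ribbed screw cap, 0.1 to 0.16 kg. Origin: centre of the underside of its stem; z: its axis, up. Black stem 27 mm across, z = 0 to 28 mm, with three lugs near its foot (37 mm across); above it the orange grip, a cylinder 52 mm across, z = 28 to 56 mm. A white line on top runs from the centre along +x. At the start it is screwed in, the grip's lower face 0 to 8 mm above the neck's rim.
- cap_grip (a point): Point on the cap's axis, 46 mm above its origin (10 mm below its top): where to hold it from above, across the orange grip, at any yaw. The fingertips may pass beside the neck, which is narrower. 12 N of grip turns it. Measured centres can be 2 to 3 mm off: close softly (about 4 N), shift the hand until the side load fades, then grip; while turning, yield to side and vertical loads.
- neck_rim (a point): Centre of the rim of the aluminium filler neck, on its upright axis, 136 mm above the bench. Neck 47 mm across, 36 mm tall. Right-hand thread: anticlockwise the cap rises 20 mm per turn, and stays put between grips. It lets go after 0.75 to 0.95 turn, with the grip's lower face anywhere from 18 to 23.5 mm above the rim (hidden: it must be felt). Side play under 1 mm.
- strainer: Brass disc 24 mm across inside the neck, under the stem; origin: centre of its top. A spring pushes it and the cap up with 9 to 14 N. The thread carries this until it lets go; then a hand holding the cap feels a lasting upward push of 6 to 9 N, and a cap not held jumps 4 to 9 mm, out of the neck. Thread and neck stand 24 N in all, so the hand may add less than about 10 N.
- gearbox: Green gearbox fixed to the bench, 200 x 170 mm foot, body 170 x 150 mm, flat top 100 mm above the bench, with the filler neck upright in the middle of the top. Origin: centre of its underside; x points to the aluminium handwheel (104 mm across, out to x = 117 mm; its black crank handle to 149 mm, all below z = 114 mm).
- tray: Shallow open steel tray fixed to the bench, 160 mm along its x, 190 mm along its y, walls 3 mm thick and 20 mm high, floor 3 mm thick. Origin: centre of its underside. The half at its -y is empty; the wrench lies along x at y = +62 mm. It stands to the left or to the right of the gearbox; a black bin stands on the other side.
- wrench: Bystander: steel wrench 130 mm long, lying flat in the tray. Leave it.
- finial: Bystander: turned wooden finial, 44 mm across, 70 mm tall, in the black bin (160 x 190 x 60 mm). Leave it.
- bowl: Bystander: turned wooden bowl, 120 mm across, 50 mm tall. Leave it.
- oil_bottle: Bystander: yellow oil bottle with a red cap, 60 mm across, 150 mm tall. Leave it.
- caliper: Bystander: steel sliding caliper, 200 mm long, 8 mm thick, lying flat. Leave it.
- plug: Bystander: small brass drain plug, 24 mm across, 16 mm tall, lying on the flat top of the gearbox, on its -x side, more than 50 mm from the neck's axis. Leave it.
Things that resemble listed ones, but are neither listed nor needed, are in the scene too. Of the things that look like the cap, the largest one is meant.

How it is judged:
By the outcome, as a careful person would: the job done as asked, in the order asked, and still so for the second after the job is handed in, with the robot touching nothing.
It also fails if it takes over 72 s, if anything falls off the work surface, if the arm or the gripper's body presses on something with over 40 N, if the wrist force passes 120 N, or if a joint passes its speed limit or range.

## Working session

There is one attempt and no reset: what is moved stays moved. The work goes in short steps, Python scripts to look and compute and a shell command to move; the robot and the scene stay as the last step left them, time stands still between calls to the robot, and variables do not carry over. Pictures are saved under pics/ and viewed, at most 10 in all, crops included, and the job is handed in when it is done.

```bash
mkdir -p pics; ls; python3 - <<'E'
from station import ctrl, optics
import cv2,numpy as np,pickle
d={}
for n in("top","side"):
    im,dep=optics.get_image(n);p=optics.camera_params(n);d[n]=(im,dep,p)
    print(n,p["mtx"].round(1).tolist(),p["extrinsics"].round(3).tolist())
pickle.dump(d,open("cams.pkl","wb"))
a=np.vstack([d["top"][0],d["side"][0]])[:,:,::-1]
cv2.imwrite("pics/a.png",cv2.resize(d["top"][0][:,:,::-1],(800,600)))
cv2.imwrite("pics/b.png",cv2.resize(d["side"][0][:,:,::-1],(800,600)))
print(ctrl.get_obs())
E
```

```text
pics
top [[437.2, 0.0, 253.6], [0.0, 437.2, 188.1], [0.0, 0.0, 1.0]] [[0.012, -0.983, 0.183, 0.388], [-1.0, -0.015, -0.016, 0.023], [0.018, -0.182, -0.983, 1.306], [0.0, 0.0, 0.0, 1.0]]
side [[359.3, 0.0, 258.0], [0.0, 359.3, 191.1], [0.0, 0.0, 1.0]] [[0.686, -0.576, 0.444, 0.265], [-0.728, -0.542, 0.42, -0.32], [-0.001, -0.611, -0.791, 0.734], [0.0, 0.0, 0.0, 1.0]]
{'t': 0.1, 'q': array([-1.27698566e+00,  5.32418399e-02,  1.61417149e+00,  9.68838214e-06,
        1.47599198e+00, -1.19000377e-01]), 'dq': array([ 0.00173405, -0.00125217, -0.00078744, -0.00047563,  0.00038965,
       -0.00152699]), 'effort': array([ 9.84356848e-04, -3.94899809e+01, -3.71363711e+01, -1.27990024e-04,
        3.88400542e-03,  4.40502205e-06]), 'tool_pos': array([ 0.25056046, -0.57188969,  0.19530755]), 'tool_rot': array([-3.07314095e+00, -6.43475916e-01,  2.33327988e-04]), 'contact_force': array([-0.26788907, -0.11649095,  0.37657369]), 'wrist_torque': array([ 0.00399179, -0.01879422,  0.02638815]), 'grip_force': 0.0, 'opening': 0.08556187251502718}
```

View pics/a.png

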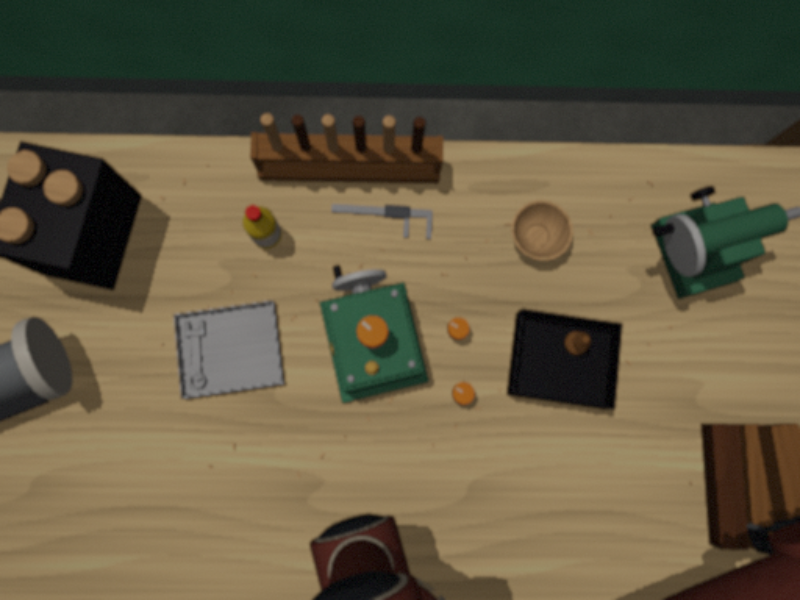

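View pics/b.png

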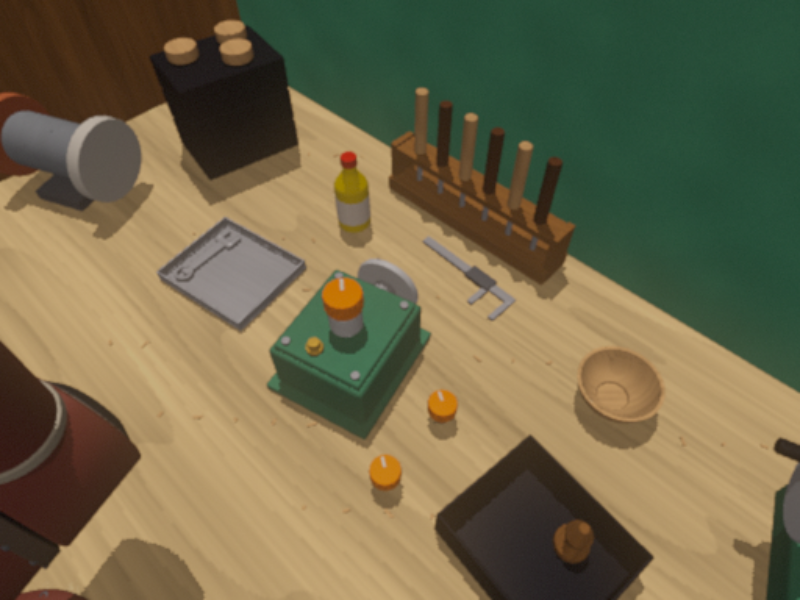

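The lookalikes in the top view (800 px scale) are the orange cap on the gearbox neck at (372,331) and two small orange caps on the bench at (458,328) and (463,394). The one on the neck is the largest and the only one screwed in, so it is the one meant. The tray is on the left (+y) at (230,350) with the wrench at its left end; the bin is on the right.

```bash
cat > h.py <<'E'
import numpy as np,cv2
def rays(p,uv,E=None):
    E=p["extrinsics"] if E is None else E
    uv=np.atleast_2d(np.float64(uv)); d=np.c_[uv,np.ones(len(uv))]@np.linalg.inv(p["mtx"]).T
    return E[:3,3],d@E[:3,:3].T
def onz(p,uv,z,E=None):
    o,d=rays(p,uv,E); return o+d*((z-o[2])/d[:,2:])
def cloud(p,dep,m,E=None):
    v,u=np.nonzero(m&(dep>0)); o,d=rays(p,np.c_[u,v],E); return o+d*dep[v,u][:,None]
def orange(im):
    h=cv2.cvtColor(im,cv2.COLOR_RGB2HSV); return cv2.inRange(h,(7,190,110),(17,255,255))>0
E
python3 - <<'E'
from h import *; import pickle
d=pickle.load(open("cams.pkl","rb"))
for n in d:
    im,dep,p=d[n]; k,l,s,c=cv2.connectedComponentsWithStats(orange(im).astype(np.uint8))
    for i in range(1,k):
        if s[i,4]>40:
            q=cloud(p,dep,l==i); print(n,s[i],c[i].round(1),q.mean(0).round(4),np.percentile(q[:,2],[5,50,95]).round(4))
            t=q[q[:,2]>.16]
            if len(t)>20: 
                m=cv2.minEnclosingCircle(np.float32(t[:,:2])); print("  top",t.mean(0).round(4),m)
                print("  c@.168",onz(p,c[i],.163).round(4))
    # white line
    if 1:
        h=cv2.cvtColor(im,cv2.COLOR_RGB2HSV)
    # tray: cloud of grey points in region
    g=(h[...,1]<60)&(h[...,2]>50); k,l,s,c=cv2.connectedComponentsWithStats(g.astype(np.uint8))
    for i in range(1,k):
        if s[i,4]>400:
            q=cloud(p,dep,l==i); print(" grey",n,s[i],q.mean(0).round(3))
            if abs(q.mean(0)[2])<.03:
                b=cv2.boxPoints(cv2.minAreaRect(np.float32(np.argwhere(l==i)[:,::-1]))) if n=="top" else None
                if b is not None: w=onz(p,b,.012); print("  box",w.round(3).tolist(),w.mean(0))
                print("  rect",cv2.minAreaRect(np.float32(q[:,:2])))
    # gearbox green top plane
    gr=cv2.inRange(h,(60,80,20),(90,255,255))>0
    q=cloud(p,dep,gr); q=q[(abs(q[:,2]-.1)<.004)&(q[:,0]<.75)&(abs(q[:,1]-.03)<.2)]; print(n,"gbtop",cv2.minAreaRect(np.float32(q[:,:2])),q[:,2].mean())
im=d["top"][0][150:290,180:330,::-1]; im2=d["side"][0][160:280,160:280,::-1]
cv2.imwrite("pics/c.png",np.hstack([cv2.resize(im,(400,400),interpolation=2),cv2.resize(im2,(400,400),interpolation=2)]))
E
```

```text
top [229 203  19  19 240] [238.7 212.6] [0.5336 0.0426 0.1683] [0.1645 0.1682 0.1718]
  top [0.5336 0.0426 0.1683] ((0.5350828170776367, 0.04430414363741875), 0.024821171537041664)
  c@.168 [[0.5342 0.0428 0.163 ]]
top [287 204  13  13 101] [293.6 210.5] [ 0.5575 -0.1151  0.043 ] [0.039  0.0433 0.0462]
top [290 246  13  13 107] [296.6 252.1] [ 0.4379 -0.123   0.0438] [0.0398 0.0442 0.0473]
 grey top [    0    59   512    34 11011] [ 1.349 -0.014 -0.75 ]
 grey top [212 131  65  22 452] [0.791 0.018 0.005]
  box [[0.751, 0.134, 0.012], [0.812, 0.132, 0.012], [0.802, -0.067, 0.012], [0.741, -0.063, 0.012]] [0.77660541 0.03387954 0.012     ]
  rect ((0.7804712653160095, 0.034509435296058655), (0.20072892308235168, 0.06048483029007912), 85.18507385253906)
 grey top [425 136  27  41 793] [ 0.691 -0.492  0.176]
 grey top [ 111  193   71   62 3583] [0.518 0.321 0.005]
  box [[0.583, 0.435, 0.012], [0.615, 0.238, 0.012], [0.453, 0.208, 0.012], [0.423, 0.401, 0.012]] [0.51845367 0.32037491 0.012     ]
  rect ((0.5205721855163574, 0.32033881545066833), (0.1663029044866562, 0.19227847456932068),
[... 728 characters left out ...]
rect ((0.521529495716095, 0.3266611397266388), (0.17440560460090637, 0.20594914257526398), 8.930902481079102)
 grey side [271 152  59  53 514] [0.789 0.012 0.005]
  rect ((0.7791777849197388, 0.03314093500375748), (0.19949163496494293, 0.06443140655755997), 85.67526245117188)
 grey side [229 166  38  32 644] [0.639 0.064 0.087]
 grey side [500 296  12  52 424] [ 0.683 -0.488  0.13 ]
 grey side [ 300  309   57   66 1055] [ 0.496 -0.273  0.003]
  rect ((0.5060327649116516, -0.2715476453304291), (0.12805062532424927, 0.07130058109760284), 2.052643299102783)
side gbtop ((0.5332722663879395, 0.044315144419670105), (0.15479783713817596, 0.13297417759895325), 15.084954261779785) 0.09958976194213653
```

View pics/c.png

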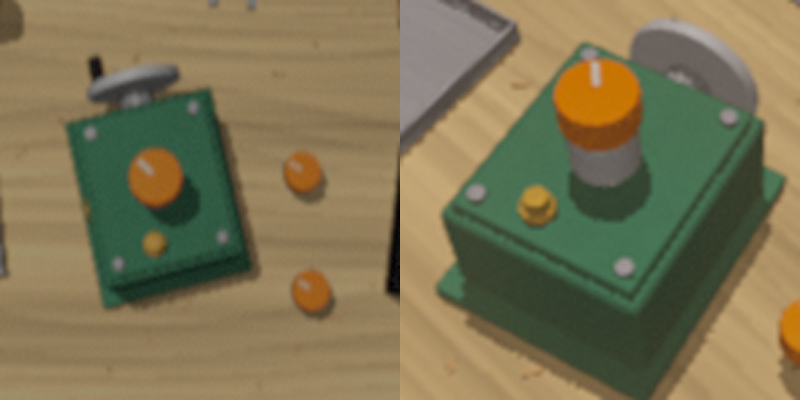

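The crop shows the big ribbed cap sitting on the aluminium neck in the middle of the green gearbox, so it is confirmed. Next I work out the shift.

```bash
cat >> h.py <<'E'
from scipy.spatial.transform import Rotation as R
def shift(o,tgt):
    r=R.from_rotvec(o["tool_rot"]); return (r.inv().apply(np.array(tgt)-o["tool_pos"])*1000).round(1)
def report():
    from station import ctrl
    o=ctrl.get_obs(); r=R.from_rotvec(o["tool_rot"]); x,y=r.as_matrix()[:,0],r.as_matrix()[:,1]
    print("t",round(o["t"],2),"tcp",o["tool_pos"].round(4),"q",o["q"].round(2),"F_tool",r.inv().apply(o["contact_force"]).round(1),"Fw",o["contact_force"].round(1),"Mz",o["wrist_torque"].round(2),"op",round(o["opening"]*1e3,1),"g",round(o["grip_force"],1),"ydir",np.degrees(np.arctan2(y[1],y[0])).round(1),"tilt",np.degrees(np.arccos(-r.as_matrix()[2,2])).round(2))
    return o
E
python3 - <<'E'
from h import *; import pickle
from station import ctrl,optics
o=report(); print(shift(o,(.5345,.0437,.30)),ctrl.grasp_offset); print(optics.camera_params("wrist"))
d=pickle.load(open("cams.pkl","rb")); im,dep,p=d["top"]; q=cloud(p,dep,dep>0)
for a in np.linspace(0,1,9):
    c=np.array([.25,-.57])*(1-a)+np.array([.53,.04])*a; m=np.hypot(*(q[:,:2]-c).T)<.09; print(c.round(2),q[m,2].max().round(3) if m.any() else None)
E
```

```text
t 0.1 tcp [ 0.2506 -0.5719  0.1953] q [-1.28  0.05  1.61  0.    1.48 -0.12] F_tool [-0.3 -0.  -0.4] Fw [-0.3 -0.1  0.4] Mz [ 0.   -0.02  0.03] op 85.6 g 0.0 ydir -66.3 tilt 0.1
[ 507.1 -450.2 -103.8] 0.0187
{'mtx': array([[312.64132578,   0.        , 256.47548958],
       [  0.        , 312.64132578, 194.07381708],
       [  0.        ,   0.        ,   1.        ]]), 'tool_from_camera': array([[-6.20053960e-04, -9.64937911e-01, -2.62477510e-01,
         6.74885714e-02],
       [ 9.99999801e-01, -6.28073060e-04, -5.33467829e-05,
        -5.83636368e-04],
       [-1.13378719e-04, -2.62477491e-01,  9.64938109e-01,
        -1.77520839e-01],
       [ 0.00000000e+00,  0.00000000e+00,  0.00000000e+00,
         1.00000000e+00]])}
[ 0.25 -0.57] 0.338
[ 0.29 -0.49] 0.555
[ 0.32 -0.42] 0.569
[ 0.36 -0.34] 0.065
[ 0.39 -0.26] 0.065
[ 0.43 -0.19] 0.066
[ 0.46 -0.11] 0.104
[ 0.5  -0.04] 0.174
[0.53 0.04] 0.175
```

```bash
python3 -m handwheel '[{"tz":-35},{"tz":-35},{"tx":25,"ty":-22},{"tx":25,"ty":-22},{"tx":25,"ty":-22},{"tx":25,"ty":-22},{"tx":25,"ty":-22},{"tx":25,"ty":-22},{"tx":25,"ty":-22},{"tx":25,"ty":-22},{"tx":25,"ty":-22},{"tx":25,"ty":-22}]'
python3 -m handwheel '[{"tx":25,"ty":-22},{"tx":25,"ty":-22},{"tx":25,"ty":-22},{"tx":25,"ty":-22},{"tx":25,"ty":-22},{"tx":25,"ty":-22},{"tx":25,"ty":-22},{"tx":25,"ty":-22},{"tx":25,"ty":-22},{"tx":25,"ty":-22},{},{}]'
python3 - <<'E'
from h import *
o=report(); print(shift(o,(.5345,.0437,.24)))
E
```

```text
t 0.1 tcp [ 0.2506 -0.5719  0.1953] q [-1.28  0.05  1.61  0.    1.48 -0.12] F_tool [-0.3 -0.  -0.4] Fw [-0.3 -0.1  0.4] Mz [ 0.   -0.02  0.03] op 85.6 g 0.0 ydir -66.3 tilt 0.1
[ 507.1 -450.   -43.8]$[0]: bad value
$[0]: bad value
```

```bash
python3 -m handwheel '[{"tx":0,"ty":0,"tz":-35,"roll":0}]'; python3 -m handwheel --help | head -20
```

```text
t: 0.18
tool_pos: [0.2493, -0.5678, 0.2219]
tool_rot: [-3.059, -0.64, 0.002]
contact_force: [0.1, -0.1, -1.7]
opening: 0.0853
grip_force: 0.0invalid input: not JSON, or not a number
```

```bash
python3 -m handwheel '[{"tx":0,"ty":0,"tz":-35,"roll":0},{"tx":25,"ty":-22,"tz":0,"roll":0},{"tx":25,"ty":-22,"tz":0,"roll":0},{"tx":25,"ty":-22,"tz":0,"roll":0},{"tx":25,"ty":-22,"tz":0,"roll":0},{"tx":25,"ty":-22,"tz":0,"roll":0},{"tx":25,"ty":-22,"tz":0,"roll":0},{"tx":25,"ty":-22,"tz":0,"roll":0},{"tx":25,"ty":-22,"tz":0,"roll":0},{"tx":25,"ty":-22,"tz":0,"roll":0},{"tx":25,"ty":-22,"tz":0,"roll":0},{"tx":25,"ty":-22,"tz":0,"roll":0}]'
python3 -m handwheel '[{"tx":25,"ty":-22,"tz":0,"roll":0},{"tx":25,"ty":-22,"tz":0,"roll":0},{"tx":25,"ty":-22,"tz":0,"roll":0},{"tx":25,"ty":-22,"tz":0,"roll":0},{"tx":25,"ty":-22,"tz":0,"roll":0},{"tx":25,"ty":-22,"tz":0,"roll":0},{"tx":25,"ty":-22,"tz":0,"roll":0},{"tx":25,"ty":-22,"tz":0,"roll":0},{"tx":25,"ty":-22,"tz":0,"roll":0},{"tx":0,"ty":0,"tz":0,"roll":0},{"tx":0,"ty":0,"tz":0,"roll":0}]'
python3 - <<'E'
from h import *
o=report(); print(shift(o,(.5345,.0437,.24)))
E
```

```text
t: 1.18
tool_pos: [0.4057, -0.2388, 0.266]
tool_rot: [-3.075, -0.643, 0.0]
contact_force: [-0.2, -0.4, -0.2]
opening: 0.0854
grip_force: 0.0
t: 2.1
tool_pos: [0.5321, 0.0325, 0.2656]
tool_rot: [-3.074, -0.648, 0.003]
contact_force: [0.6, 0.2, -1.1]
opening: 0.0852
grip_force: 0.0
t 2.1 tcp [0.5321 0.0325 0.2656] q [-0.08 -0.2   1.74 -0.    1.6   1.08] F_tool [0.6 0.1 1.1] Fw [ 0.6  0.2 -1.1] Mz [ 0.02 -0.04 -0.01] op 85.2 g 0.0 ydir -66.2 tilt 0.1
[ 6.7 -9.2 25.6]
```

```bash
python3 - <<'E'
from h import *
from station import ctrl,optics
o=ctrl.get_obs(); im,dep=optics.get_image("wrist"); p=optics.camera_params("wrist")
T=np.eye(4); T[:3,:3]=R.from_rotvec(o["tool_rot"]).as_matrix(); T[:3,3]=o["tool_pos"]; E=T@p["tool_from_camera"]
k,l,s,c=cv2.connectedComponentsWithStats(orange(im).astype(np.uint8)); i=1+s[1:,4].argmax(); print(s[i],c[i])
q=cloud(p,dep,l==i,E); zt=np.percentile(q[:,2],80); print("ztop",zt,np.percentile(q[:,2],[5,30,50,95]))
t=(l==i)&(dep>0); m=np.zeros_like(t); v,u=np.nonzero(t); m[v,u]=q[:,2]>zt-.004
ct=max(cv2.findContours(m.astype(np.uint8),0,1)[0],key=cv2.contourArea); e=cv2.fitEllipse(cv2.convexHull(ct)); print(e)
w=onz(p,cv2.convexHull(ct)[:,0],.168,E); print("circ",cv2.minEnclosingCircle(np.float32(w[:,:2])),"ell c",onz(p,e[0],.168,E))
cv2.imwrite("pics/w1.png",im[:,:,::-1])
print(shift(o,(*cv2.minEnclosingCircle(np.float32(w[:,:2]))[0],.24)))
E
```

```text
[317 252  28  26 373] [330.26809651 265.08847185]
ztop 0.044444022959838424 [0.04232144 0.04343108 0.04381234 0.04509286]
((330.11297607421875, 264.5076904296875), (24.72072982788086, 27.467601776123047), 75.61521911621094)
circ ((0.4888192415237427, -0.06401324272155762), 0.013640927150845528) ell c [[ 0.48892752 -0.06400581  0.168     ]]
[-78.6  70.8  25.7]
```

View pics/w1.png

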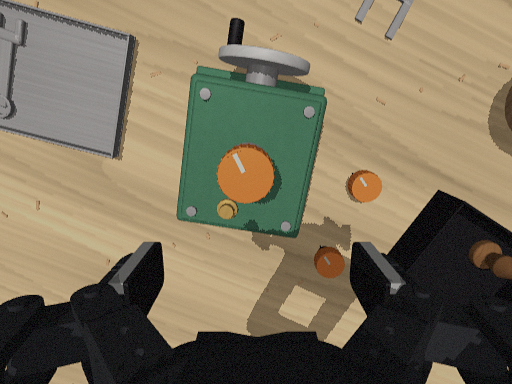

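The wrist view shows the cap at (245,173) on the gearbox, with the decoys at (365,186) and (330,263). My mask was too strict and picked a decoy, so I'm redoing it.

```bash
cat >> h.py <<'E'
def wristcap():
    from station import ctrl,optics
    o=ctrl.get_obs(); im,dep=optics.get_image("wrist"); p=optics.camera_params("wrist")
    T=np.eye(4); T[:3,:3]=R.from_rotvec(o["tool_rot"]).as_matrix(); T[:3,3]=o["tool_pos"]; E=T@p["tool_from_camera"]
    h=cv2.cvtColor(im,cv2.COLOR_RGB2HSV); g=cv2.inRange(h,(6,170,90),(19,255,255))
    g=cv2.morphologyEx(g,cv2.MORPH_OPEN,np.ones((3,3)))
    k,l,s,c=cv2.connectedComponentsWithStats(g); i=1+s[1:,4].argmax(); print(s[i],c[i])
    q=cloud(p,dep,l==i,E); zt=np.percentile(q[:,2],70); print("ztop",zt,np.percentile(q[:,2],[5,50,95]))
    m=np.zeros(g.shape,np.uint8); v,u=np.nonzero((l==i)&(dep>0)); m[v,u]=q[:,2]>zt-.005
    ct=cv2.convexHull(np.vstack(cv2.findContours(m,0,1)[0]))[:,0]; w=onz(p,ct,zt,E)
    (a,b),r=cv2.minEnclosingCircle(np.float32(w[:,:2])); print("cap",a,b,"r",r,"fit",cv2.fitEllipse(np.float32(w[:,:2]*1000)))
    return o,im,dep,E,p,(a,b,zt)
E
python3 - <<'E'
from h import *
o,im,dep,E,p,c=wristcap(); print(shift(o,(c[0],c[1],.20)))
h=cv2.cvtColor(im,cv2.COLOR_RGB2HSV); g=((h[...,1]<60)&(h[...,2]>60)).astype(np.uint8)
k,l,s,cc=cv2.connectedComponentsWithStats(g)
for i in range(1,k):
    if s[i,4]>1500: q=cloud(p,dep,l==i,E); print(s[i],q.mean(0),cv2.minAreaRect(np.float32(q[:,:2])))
E
```

```text
[ 216  144   57   58 2485] [244.78470825 173.44064386]
ztop 0.16891661718268064 [0.16602673 0.16852998 0.16969928]
cap 0.5371956825256348 0.04647744446992874 r 0.026104334741830826 fit ((537.3700561523438, 46.42572784423828), (50.91758728027344, 51.499629974365234), 109.77645111083984)
[ 11.  -11.6  65.7]
[    0     0   130   158 15513] [0.52364388 0.31121251 0.00472329] ((0.521607518196106, 0.3096112608909607), (0.16252385079860687, 0.1686232089996338), 9.159557342529297)
[ 217   43   92   44 2355] [0.63891638 0.07264669 0.08936934] ((0.6436488628387451, 0.07534638792276382), (0.052160877734422684, 0.11934290826320648), 11.358294486999512)
```

```bash
python3 -m handwheel '[{"tx":4.6,"ty":-5.5,"tz":0,"roll":0},{"tx":4.6,"ty":-5.5,"tz":0,"roll":0},{"tx":0,"ty":0,"tz":25,"roll":0},{"tx":0,"ty":0,"tz":25,"roll":0},{"tx":0,"ty":0,"tz":20,"roll":0},{"tx":0,"ty":0,"tz":15,"roll":0},{"tx":0,"ty":0,"tz":15,"roll":0},{"tx":0,"ty":0,"tz":14,"roll":0},{"tx":0,"ty":0,"tz":14,"roll":0},{"tx":0,"ty":0,"tz":0,"roll":0},{"tx":0,"ty":0,"tz":0,"roll":0}]'
python3 - <<'E'
from h import *
o=report(); print(shift(o,(.5358,.0452,.137)))
E
```

```text
t: 3.12
tool_pos: [0.5357, 0.0448, 0.1377]
tool_rot: [-3.075, -0.643, 0.002]
contact_force: [0.0, 0.6, 0.3]
opening: 0.0854
grip_force: 0.0
t 3.12 tcp [0.5357 0.0448 0.1377] q [-0.06 -0.11  1.87  0.    1.38  1.1 ] F_tool [ 0.3 -0.5 -0.3] Fw [0.  0.6 0.3] Mz [ 0.01  0.04 -0.02] op 85.4 g 0.0 ydir -66.4 tilt 0.1
[ 0.3 -0.3  0.7]
```

```bash
python3 -m handwheel '[{"tx":0,"ty":0,"tz":0,"roll":0},{"tx":0,"ty":0,"tz":0,"roll":0},{"tx":0,"ty":0,"tz":0,"roll":0},{"tx":0,"ty":0,"tz":0,"roll":0},{"tx":0,"ty":0,"tz":0,"roll":0},{"tx":0,"ty":0,"tz":0,"roll":0}]' 45 4
python3 -c "
from h import *
report()"
```

```text
t: 3.62
tool_pos: [0.5364, 0.0449, 0.1387]
tool_rot: [3.075, 0.644, 0.001]
contact_force: [-0.0, 0.3, -0.8]
opening: 0.045
grip_force: 0.0
t 3.62 tcp [0.5364 0.0449 0.1387] q [-0.05 -0.11  1.87  0.    1.38  1.1 ] F_tool [ 0.1 -0.3  0.8] Fw [-0.   0.3 -0.8] Mz [-0.04 -0.03  0.  ] op 45.0 g 0.0 ydir -66.3 tilt 0.03
```

```bash
python3 - <<'E'
from h import *
from station import optics
a=optics.get_image("wrist")[0]; b=optics.get_image("side")[0][130:270,150:290]
cv2.imwrite("pics/d.png",np.hstack([cv2.resize(a[:,64:448],(400,400)),cv2.resize(b,(400,400),interpolation=2)])[:,:,::-1])
E
```

```text
(no output)
```

View pics/d.png

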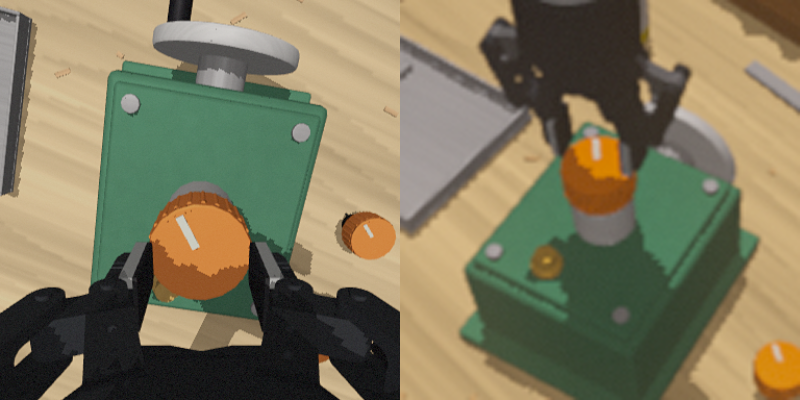

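The fingers look near the cap's back edge or above its top instead of around its middle, so I'm checking with depth in the tool frame.

```bash
python3 - <<'E'
from h import *
o,im,dep,E,p,c=wristcap(); E=p["tool_from_camera"]
h=cv2.cvtColor(im,cv2.COLOR_RGB2HSV)
org=cv2.inRange(h,(6,150,60),(19,255,255))>0
q=cloud(p,dep,org,E)*1000; q=q[(abs(q[:,1])<40)&(q[:,2]<40)]; print("orange tool mm",np.percentile(q,[2,50,98],axis=0).round(1))
v,u=np.nonzero(dep>0); w=cloud(p,dep,dep>0,E)*1000
m=~org[v,u]&(w[:,2]>-60)&(w[:,2]<25)&(abs(w[:,1])<60)&(abs(w[:,0])<25)
for s in(-1,1):
    k=w[m&(s*w[:,1]>0)]; print(s,len(k)); 
    for z in range(-60,25,8):
        kk=k[(k[:,2]>=z)&(k[:,2]<z+8)]
        if len(kk)>5: print(z,len(kk),np.percentile(kk,[3,97],axis=0).round(1).tolist())
P=optics=None
from station import optics
sp=optics.camera_params("side"); X=np.linalg.inv(sp["extrinsics"])
for z in(0,.019): 
    a=X[:3,:3]@(o["tool_pos"]+[0,0,z])+X[:3,3]; a=sp["mtx"]@a; print("side px",a[:2]/a[2], (a[:2]/a[2]-[150,130])*400/140+[400,0])
E
```

```text
[ 207  184   98  104 7478] [256.46442899 237.15244718]
ztop 0.16880729662119903 [0.15533972 0.16846825 0.16950845]
cap 0.5379887819290161 0.046799201518297195 r 0.026283152401447296 fit ((538.0082397460938, 46.932613372802734), (50.883602142333984, 52.3359260559082), 112.54833221435547)
orange tool mm [[-21.4 -23.2 -31.2]
 [  4.3  -0.3 -29.9]
 [ 26.2  21.6  -8.5]]
-1 1298
-60 383 [[-8.4, -36.1, -59.7], [12.3, -23.0, -52.3]]
-52 313 [[-8.7, -35.8, -51.7], [12.3, -23.0, -44.3]]
-44 109 [[-8.2, -29.4, -43.7], [12.1, -23.0, -37.4]]
-36 335 [[-23.1, -11.7, -31.7], [20.3, -2.4, -29.4]]
4 25 [[21.2, -12.1, 7.3], [23.9, -0.7, 11.6]]
12 79 [[16.0, -18.6, 12.1], [23.8, -0.5, 19.5]]
20 50 [[15.2, -19.2, 20.1], [23.8, -0.6, 24.7]]
1 954
-60 376 [[-8.5, 21.8, -59.8], [12.2, 35.0, -52.2]]
-52 315 [[-8.3, 21.8, -51.8], [12.3, 34.5, -44.4]]
-44 115 [[-8.6, 21.8, -43.8], [12.0, 27.4, -37.7]]
-36 17 [[-24.2, 4.4, -30.5], [-9.1, 22.4, -28.6]]
4 26 [[20.0, 1.3, 6.4], [23.8, 11.7, 11.6]]
12 62 [[16.7, 0.9, 12.8], [23.9, 15.5, 19.8]]
20 40 [[14.7, 0.5, 20.4], [23.8, 17.5, 24.5]]
side px [220.12051283 195.68542791] [600.34432237 187.67265117]
side px [219.33077499 190.05958477] [598.08792855 171.59881364]
```

The fingers really end about 37 mm behind the reported TCP: visible tips at tool z ≈ -37, cap top at -30. That's why they closed above the cap. Laterally they line up within about 0.5 mm, so I'll open, go 36 mm deeper and check with force.

```bash
python3 -m handwheel '[{"tx":0,"ty":0,"tz":0,"roll":0},{"tx":0,"ty":0,"tz":0,"roll":0},{"tx":0,"ty":0,"tz":0,"roll":0},{"tx":0,"ty":0,"tz":0,"roll":0},{"tx":0,"ty":0,"tz":0,"roll":0},{"tx":0,"ty":0,"tz":6,"roll":0},{"tx":0,"ty":0,"tz":6,"roll":0},{"tx":0,"ty":0,"tz":6,"roll":0},{"tx":0,"ty":0,"tz":0,"roll":0}]' 85 4
python3 -m handwheel '[{"tx":0,"ty":0,"tz":4,"roll":0},{"tx":0,"ty":0,"tz":4,"roll":0},{"tx":0,"ty":0,"tz":4,"roll":0},{"tx":0,"ty":0,"tz":4,"roll":0},{"tx":0,"ty":0,"tz":3,"roll":0},{"tx":0,"ty":0,"tz":0,"roll":0},{"tx":0,"ty":0,"tz":0,"roll":0}]'
```

```text
t: 4.52
tool_pos: [0.5348, 0.045, 0.1181]
tool_rot: [-3.074, -0.644, 0.005]
contact_force: [-1.0, -0.4, -0.0]
opening: 0.0846
grip_force: 0.0
t: 5.1
tool_pos: [0.5361, 0.0449, 0.1011]
tool_rot: [-3.075, -0.644, 0.001]
contact_force: [-0.1, 0.5, -0.2]
opening: 0.0849
grip_force: 0.0
```

```bash
python3 - <<'E'
from h import *
o,im,dep,E,p,c=wristcap(); report(); E=p["tool_from_camera"]
h=cv2.cvtColor(im,cv2.COLOR_RGB2HSV)
org=cv2.inRange(h,(6,150,60),(19,255,255))>0
q=cloud(p,dep,org,E)*1000; q=q[(abs(q[:,1])<40)&(q[:,2]<40)]; print("orange tool mm",np.percentile(q,[2,50,98],axis=0).round(1))
w=cloud(p,dep,(dep>0)&~org,E)*1000
m=(abs(w[:,1])>36)&(w[:,2]>-80)&(w[:,2]<25)&(abs(w[:,1])<60)&(abs(w[:,0])<25)
for s in(-1,1):
    k=w[m&(s*w[:,1]>0)]
    for z in range(-80,25,8):
        kk=k[(k[:,2]>=z)&(k[:,2]<z+8)]
        if len(kk)>5: print(z,len(kk),np.percentile(kk,[3,97],axis=0).round(1).tolist())
E
```

```text
[  191   202   130   135 12708] [256.0952943  271.66674536]
ztop 0.1687348871260485 [0.1534212  0.16839969 0.16940174]
cap 0.5382539629936218 0.04690173268318176 r 0.026532355695962906 fit ((538.2466430664062, 46.99337387084961), (51.02496337890625, 52.88575744628906), 114.70470428466797)
t 5.15 tcp [0.5363 0.0449 0.1015] q [-0.05 -0.08  1.9   0.    1.31  1.1 ] F_tool [-0.5  0.5  0.9] Fw [-0.2 -0.6 -0.9] Mz [-0.01  0.04  0.  ] op 85.0 g 0.0 ydir -66.3 tilt 0.01
orange tool mm [[-20.6 -23.9 -68.5]
 [  5.5  -0.4 -67.3]
 [ 26.6  21.8 -46.2]]
-80 669 [[-6.5, -55.6, -79.7], [12.3, -42.7, -72.2]]
-72 658 [[-9.0, -56.1, -71.9], [12.3, -42.8, -64.3]]
-64 525 [[-8.9, -55.6, -63.7], [12.3, -42.8, -56.3]]
-56 323 [[-8.8, -49.4, -55.9], [12.3, -42.8, -48.6]]
-48 7 [[-5.0, -43.5, -47.9], [7.1, -43.2, -46.9]]
-8 120 [[-23.2, -57.6, -0.8], [23.3, -37.5, -0.0]]
0 2823 [[-22.8, -59.2, 0.2], [23.7, -36.9, 2.3]]
-80 669 [[-6.9, 41.5, -79.7], [12.3, 54.6, -72.2]]
-72 635 [[-9.0, 41.6, -71.8], [12.2, 54.8, -64.3]]
-64 542 [[-9.0, 41.6, -63.8], [12.2, 54.5, -56.2]]
-56 317 [[-8.9, 41.5, -55.9], [12.2, 48.0, -48.6]]
-48 6 [[-6.8, 42.0, -47.9], [7.4, 42.3, -47.3]]
-8 129 [[-22.6, 36.4, -0.7], [23.1, 58.0, -0.0]]
0 2835 [[-23.1, 36.8, 0.2], [23.6, 59.1, 2.2]]
```

```bash
python3 -m handwheel '[{"tx":0.7,"ty":0,"tz":0,"roll":0},{"tx":0,"ty":0,"tz":0,"roll":0},{"tx":0,"ty":0,"tz":0,"roll":0},{"tx":0,"ty":0,"tz":0,"roll":0},{"tx":0,"ty":0,"tz":0,"roll":0},{"tx":0,"ty":0,"tz":0,"roll":0}]' 40 4
python3 -c "
from h import *
report()"
```

```text
t: 5.65
tool_pos: [0.537, 0.0454, 0.1019]
tool_rot: [-3.075, -0.644, -0.001]
contact_force: [-1.2, 1.9, 3.4]
opening: 0.0519
grip_force: 22.3
t 5.65 tcp [0.537  0.0454 0.1019] q [-0.05 -0.08  1.9   0.    1.31  1.1 ] F_tool [-0.3 -2.2 -3.4] Fw [-1.2  1.9  3.4] Mz [ 0.25  0.19 -0.01] op 51.9 g 22.3 ydir -66.3 tilt 0.04
```

```bash
python3 -m handwheel '[{"tx":0,"ty":-0.4,"tz":-0.5,"roll":0},{"tx":0,"ty":0,"tz":0,"roll":0},{"tx":0,"ty":0,"tz":0,"roll":0}]'
python3 -c "
from h import *
report()"
```

```text
t: 5.9
tool_pos: [0.537, 0.0454, 0.1019]
tool_rot: [3.075, 0.644, 0.001]
contact_force: [1.2, 0.1, 0.9]
opening: 0.0516
grip_force: 22.0
t 5.9 tcp [0.537  0.0454 0.1019] q [-0.05 -0.08  1.9  -0.    1.31  1.1 ] F_tool [ 1.2  0.4 -0.9] Fw [1.2 0.1 0.9] Mz [ 0.01 -0.22  0.02] op 51.6 g 22.0 ydir -66.3 tilt 0.04
```

Gripped at 22 N with loads near 1 N. I'll start turning with the helix pitch included: -0.1 rad and -0.32 mm per row.

```bash
python3 -m handwheel '[{"tx":0,"ty":0,"tz":-0.32,"roll":-0.1},{"tx":0,"ty":0,"tz":-0.32,"roll":-0.1},{"tx":0,"ty":0,"tz":-0.32,"roll":-0.1},{"tx":0,"ty":0,"tz":-0.32,"roll":-0.1}]' 
python3 -c "
from h import *
report()"
```

```text
t: 6.23
tool_pos: [0.5368, 0.0454, 0.1032]
tool_rot: [2.883, 1.248, 0.0]
contact_force: [0.2, -0.4, 0.4]
opening: 0.0518
grip_force: 22.1
t 6.23 tcp [0.5368 0.0454 0.1032] q [-0.05 -0.08  1.9  -0.    1.32  0.7 ] F_tool [-0.1  0.4 -0.4] Fw [ 0.2 -0.4  0.4] Mz [ 0.04 -0.04 -0.14] op 51.8 g 22.1 ydir -43.2 tilt 0.02
```

```bash
python3 -m handwheel '[{"tx":0,"ty":0,"tz":-0.32,"roll":-0.1},{"tx":0,"ty":0,"tz":-0.32,"roll":-0.1},{"tx":0,"ty":0,"tz":-0.32,"roll":-0.1},{"tx":0,"ty":0,"tz":-0.32,"roll":-0.1},{"tx":0,"ty":0,"tz":-0.32,"roll":-0.1},{"tx":0,"ty":0,"tz":-0.32,"roll":-0.1},{"tx":0,"ty":0,"tz":-0.32,"roll":-0.1}]' 
python3 -c "
from h import *
report()"
python3 -m handwheel '[{"tx":0,"ty":0,"tz":-0.32,"roll":-0.1},{"tx":0,"ty":0,"tz":-0.32,"roll":-0.1},{"tx":0,"ty":0,"tz":-0.32,"roll":-0.1},{"tx":0,"ty":0,"tz":-0.32,"roll":-0.1},{"tx":0,"ty":0,"tz":-0.32,"roll":-0.1},{"tx":0,"ty":0,"tz":-0.32,"roll":-0.1},{"tx":0,"ty":0,"tz":-0.32,"roll":-0.1},{"tx":0,"ty":0,"tz":0,"roll":0}]' 
python3 -c "
from h import *
report()"
```

```text
t: 6.82
tool_pos: [0.5365, 0.045, 0.1054]
tool_rot: [2.28, 2.161, -0.002]
contact_force: [-0.7, -1.5, 0.7]
opening: 0.0516
grip_force: 22.2
t 6.82 tcp [0.5365 0.045  0.1054] q [-0.05 -0.08  1.9  -0.    1.32 -0.  ] F_tool [-1.5 -0.7 -0.7] Fw [-0.7 -1.5  0.7] Mz [-0.28  0.08 -0.12] op 51.6 g 22.2 ydir -3.1 tilt 0.07
t: 7.48
tool_pos: [0.5365, 0.0451, 0.1076]
tool_rot: [-1.405, -2.81, 0.001]
contact_force: [-1.9, -1.8, 1.1]
opening: 0.0515
grip_force: 22.2
t 7.48 tcp [0.5365 0.0451 0.1076] q [-0.05 -0.08  1.9  -0.    1.33 -0.7 ] F_tool [-0.3 -2.6 -1.1] Fw [-1.9 -1.8  1.1] Mz [-0.15  0.13  0.17] op 51.5 g 22.2 ydir 36.9 tilt 0.06
```

```bash
python3 -m handwheel '[{"tx":0,"ty":0,"tz":0,"roll":0},{"tx":0,"ty":0,"tz":0,"roll":0},{"tx":0,"ty":0,"tz":0,"roll":0},{"tx":0,"ty":-0.4,"tz":0,"roll":0.12},{"tx":0,"ty":0,"tz":0,"roll":0.12},{"tx":0,"ty":0,"tz":0,"roll":0.12},{"tx":0,"ty":0,"tz":0,"roll":0.12},{"tx":0,"ty":0,"tz":0,"roll":0.12},{"tx":0,"ty":0,"tz":0,"roll":0.12},{"tx":0,"ty":0,"tz":0,"roll":0.12},{"tx":0,"ty":0,"tz":0,"roll":0.12}]' 72 4
python3 -m handwheel '[{"tx":0,"ty":0,"tz":0,"roll":0.12},{"tx":0,"ty":0,"tz":0,"roll":0.12},{"tx":0,"ty":0,"tz":0,"roll":0.12},{"tx":0,"ty":0,"tz":0,"roll":0.12},{"tx":0,"ty":0,"tz":0,"roll":0.12},{"tx":0,"ty":0,"tz":0,"roll":0.12},{"tx":0,"ty":0,"tz":0,"roll":0.12},{"tx":0,"ty":0,"tz":0,"roll":0}]'
python3 - <<'E'
from h import *
o,im,dep,E,p,c=wristcap(); report(); cv2.imwrite("pics/e.png",im[150:384,100:412,::-1])
q=cloud(p,dep,cv2.inRange(cv2.cvtColor(im,cv2.COLOR_RGB2HSV),(6,150,60),(19,255,255))>0,p["tool_from_camera"])*1000;q=q[(abs(q[:,1])<40)&(q[:,2]<0)]; print("orange tool mm",np.percentile(q,[2,50,98],axis=0).round(1))
E
```

```text
t: 8.4
tool_pos: [0.5363, 0.0454, 0.1075]
tool_rot: [-2.551, -1.833, 0.0]
contact_force: [-0.6, 0.3, -0.7]
opening: 0.0723
grip_force: 0.0
t: 9.07
tool_pos: [0.5364, 0.0454, 0.1076]
tool_rot: [-3.076, -0.64, 0.0]
contact_force: [-0.2, 0.4, -0.6]
opening: 0.072
grip_force: 0.0
[  196   201   129   134 12628] [261.05709534 268.21903706]
ztop 0.17448933284950216 [0.15940138 0.17414387 0.17517203]
cap 0.5399028658866882 0.0452147051692009 r 0.026649214327335358 fit ((539.6359252929688, 45.880977630615234), (50.983680725097656, 52.82670593261719), 117.13175964355469)
t 9.12 tcp [0.5363 0.0454 0.1076] q [-0.05 -0.08  1.9   0.    1.33  1.1 ] F_tool [0.1 0.  0.6] Fw [ 0.1  0.  -0.6] Mz [-0.01  0.01  0.04] op 72.2 g 0.0 ydir -66.2 tilt 0.01
orange tool mm [[-20.1 -22.1 -67.8]
 [  7.4   1.5 -66.6]
 [ 26.9  23.8 -45.9]]
```

View pics/e.png

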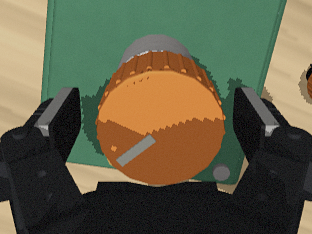

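The white line has turned about 100° anticlockwise and the cap rose 5.7 mm, so the grip works. Second grip.

```bash
python3 -m handwheel '[{"tx":0.3,"ty":1.2,"tz":0,"roll":0},{"tx":0,"ty":0,"tz":0,"roll":0},{"tx":0,"ty":0,"tz":0,"roll":0},{"tx":0,"ty":0,"tz":0,"roll":0},{"tx":0,"ty":0,"tz":0,"roll":0}]' 40 4
python3 -c "
from h import *
report()"
```

```text
t: 9.53
tool_pos: [0.5373, 0.0442, 0.1078]
tool_rot: [3.075, 0.644, 0.0]
contact_force: [0.3, -1.3, 0.1]
opening: 0.0514
grip_force: 21.7
t 9.53 tcp [0.5373 0.0442 0.1078] q [-0.06 -0.08  1.9  -0.    1.33  1.1 ] F_tool [-0.2  1.3 -0.1] Fw [ 0.3 -1.3  0.1] Mz [-0.11 -0.02 -0.06] op 51.4 g 21.7 ydir -66.3 tilt 0.02
```

```bash
python3 -m handwheel '[{"tx":0,"ty":0.2,"tz":-0.32,"roll":-0.1},{"tx":0,"ty":0,"tz":-0.32,"roll":-0.1},{"tx":0,"ty":0,"tz":-0.32,"roll":-0.1},{"tx":0,"ty":0,"tz":-0.32,"roll":-0.1},{"tx":0,"ty":0,"tz":-0.32,"roll":-0.1},{"tx":0,"ty":0,"tz":-0.32,"roll":-0.1},{"tx":0,"ty":0,"tz":-0.32,"roll":-0.1},{"tx":0,"ty":0,"tz":-0.32,"roll":-0.1},{"tx":0,"ty":0,"tz":-0.32,"roll":-0.1}]' 
python3 -c "
from h import *
report()"
```

```text
t: 10.28
tool_pos: [0.5368, 0.0438, 0.1106]
tool_rot: [-2.484, -1.923, 0.002]
contact_force: [-2.1, -2.7, 0.9]
opening: 0.0514
grip_force: 21.8
t 10.28 tcp [0.5368 0.0438 0.1106] q [-0.06 -0.08  1.89 -0.    1.33  0.2 ] F_tool [-3.1 -1.3 -0.9] Fw [-2.1 -2.7  0.9] Mz [-0.25  0.26 -0.17] op 51.4 g 21.8 ydir -14.5 tilt 0.07
```

```bash
python3 -m handwheel '[{"tx":-0.5,"ty":-0.3,"tz":-0.34,"roll":-0.1},{"tx":0,"ty":0,"tz":-0.32,"roll":-0.1},{"tx":0,"ty":0,"tz":-0.32,"roll":-0.1},{"tx":0,"ty":0,"tz":-0.32,"roll":-0.1}]'
python3 -c "
from h import *
report()"
python3 -m handwheel '[{"tx":0,"ty":-0.2,"tz":-0.34,"roll":-0.1},{"tx":0,"ty":0,"tz":-0.32,"roll":-0.1},{"tx":0,"ty":0,"tz":-0.32,"roll":-0.1},{"tx":0,"ty":0,"tz":-0.32,"roll":-0.1},{"tx":0,"ty":0,"tz":-0.32,"roll":-0.1},{"tx":0,"ty":0,"tz":0,"roll":0}]'
python3 -c "
from h import *
report()"
```

```text
t: 10.62
tool_pos: [0.5362, 0.0435, 0.1118]
tool_rot: [-2.052, -2.378, 0.002]
contact_force: [-1.6, -1.6, 0.8]
opening: 0.0515
grip_force: 21.9
t 10.62 tcp [0.5362 0.0435 0.1118] q [-0.06 -0.09  1.9  -0.    1.33 -0.2 ] F_tool [-1.4 -1.8 -0.8] Fw [-1.6 -1.6  0.8] Mz [-0.1   0.3  -0.11] op 51.5 g 21.9 ydir 8.4 tilt 0.09
t: 11.12
tool_pos: [0.5362, 0.0439, 0.1135]
tool_rot: [-1.403, -2.809, 0.0]
contact_force: [-2.7, 0.5, 1.8]
opening: 0.0513
grip_force: 21.9
t 11.12 tcp [0.5362 0.0439 0.1135] q [-0.06 -0.09  1.89  0.    1.34 -0.7 ] F_tool [ 2.  -1.8 -1.8] Fw [-2.7  0.5  1.8] Mz [0.15 0.31 0.13] op 51.3 g 21.9 ydir 36.9 tilt 0.07
```

```bash
python3 -m handwheel '[{"tx":0,"ty":0,"tz":0,"roll":0},{"tx":0,"ty":0,"tz":0,"roll":0},{"tx":0,"ty":0,"tz":0,"roll":0},{"tx":0,"ty":0,"tz":0,"roll":0.12},{"tx":0,"ty":0,"tz":0,"roll":0.12},{"tx":0,"ty":0,"tz":0,"roll":0.12},{"tx":0,"ty":0,"tz":0,"roll":0.12},{"tx":0,"ty":0,"tz":0,"roll":0.12},{"tx":0,"ty":0,"tz":0,"roll":0.12},{"tx":0,"ty":0,"tz":0,"roll":0.12},{"tx":0,"ty":0,"tz":0,"roll":0.12}]' 72 4
python3 -m handwheel '[{"tx":0,"ty":0,"tz":0,"roll":0.12},{"tx":0,"ty":0,"tz":0,"roll":0.12},{"tx":0,"ty":0,"tz":0,"roll":0.12},{"tx":0,"ty":0,"tz":0,"roll":0.12},{"tx":0,"ty":0,"tz":0,"roll":0.12},{"tx":0,"ty":0,"tz":0,"roll":0.12},{"tx":0,"ty":0,"tz":0,"roll":0.12},{"tx":0,"ty":0,"tz":0,"roll":0}]'
python3 - <<'E'
from h import *
o,im,dep,E,p,c=wristcap(); report()
q=cloud(p,dep,cv2.inRange(cv2.cvtColor(im,cv2.COLOR_RGB2HSV),(6,150,60),(19,255,255))>0,p["tool_from_camera"])*1000;q=q[(abs(q[:,1])<40)&(q[:,2]<0)]; print("orange tool mm",np.percentile(q,[2,50,98],axis=0).round(1))
E
```

```text
t: 12.03
tool_pos: [0.5367, 0.0437, 0.1134]
tool_rot: [2.551, 1.833, 0.0]
contact_force: [0.9, 0.5, -0.0]
opening: 0.0721
grip_force: 0.0
t: 12.7
tool_pos: [0.5366, 0.0437, 0.1134]
tool_rot: [3.076, 0.64, 0.0]
contact_force: [0.0, 0.7, -0.0]
opening: 0.0717
grip_force: 0.0
[  192   203   129   133 12607] [255.33465535 268.92734195]
ztop 0.18016313497880504 [0.16505469 0.17982227 0.18082642]
cap 0.5386549234390259 0.045475564897060394 r 0.026623351499438286 fit ((538.8937377929688, 45.477760314941406), (50.903236389160156, 52.89531707763672), 114.8385238647461)
t 12.75 tcp [0.5367 0.0437 0.1135] q [-0.06 -0.09  1.89  0.    1.34  1.1 ] F_tool [-0.   0.8  0.6] Fw [ 0.3 -0.7 -0.6] Mz [ 0.11 -0.03  0.02] op 72.1 g 0.0 ydir -66.2 tilt 0.01
orange tool mm [[-20.7 -23.7 -67.6]
 [  6.9  -1.5 -66.4]
 [ 26.4  22.3 -45.5]]
```

Cap centred at tool y ≈ -0.7 (pads at -0.6). Third grip.

```bash
python3 -m handwheel '[{"tx":0,"ty":0,"tz":0,"roll":0},{"tx":0,"ty":0,"tz":0,"roll":0},{"tx":0,"ty":0,"tz":0,"roll":0},{"tx":0,"ty":0,"tz":0,"roll":0},{"tx":0,"ty":0,"tz":0,"roll":0}]' 40 24
python3 -c "
from h import *
report()"
```

```text
t: 13.17
tool_pos: [0.5366, 0.0438, 0.1136]
tool_rot: [-3.075, -0.645, -0.0]
contact_force: [0.3, 0.3, 1.0]
opening: 0.0512
grip_force: 26.2
t 13.17 tcp [0.5366 0.0438 0.1136] q [-0.06 -0.09  1.89  0.    1.34  1.1 ] F_tool [ 0.4 -0.2 -1. ] Fw [0.3 0.3 1. ] Mz [ 0.12 -0.01 -0.01] op 51.2 g 26.2 ydir -66.3 tilt 0.01
```

```bash
python3 -m handwheel '[{"tx":0,"ty":0,"tz":-0.4,"roll":-0.1},{"tx":0,"ty":0,"tz":-0.32,"roll":-0.1},{"tx":0,"ty":0,"tz":-0.32,"roll":-0.1},{"tx":0,"ty":0,"tz":-0.32,"roll":-0.1},{"tx":0,"ty":0,"tz":-0.32,"roll":-0.1},{"tx":0,"ty":0,"tz":-0.32,"roll":-0.1},{"tx":0,"ty":0,"tz":-0.32,"roll":-0.1},{"tx":0,"ty":0,"tz":-0.32,"roll":-0.1}]' 
python3 -c "
from h import *
report()"
```

```text
t: 13.83
tool_pos: [0.5355, 0.0435, 0.116]
tool_rot: [-2.576, -1.796, 0.004]
contact_force: [-4.4, -0.8, 2.2]
opening: 0.0509
grip_force: 26.4
t 13.83 tcp [0.5355 0.0435 0.116 ] q [-0.06 -0.09  1.89 -0.    1.34  0.3 ] F_tool [-2.3 -3.9 -2.2] Fw [-4.4 -0.8  2.2] Mz [-0.04  0.72 -0.14] op 50.9 g 26.4 ydir -20.2 tilt 0.17
```

```bash
python3 -m handwheel '[{"tx":-0.4,"ty":-0.7,"tz":-0.4,"roll":-0.1},{"tx":0,"ty":0,"tz":-0.34,"roll":-0.1},{"tx":0,"ty":0,"tz":-0.32,"roll":-0.1}]' 
python3 -c "
from h import *
report()"
```

```text
t: 14.08
tool_pos: [0.5352, 0.0435, 0.117]
tool_rot: [-2.279, -2.161, 0.002]
contact_force: [-1.7, -0.1, 0.8]
opening: 0.0514
grip_force: 26.1
t 14.08 tcp [0.5352 0.0435 0.117 ] q [-0.06 -0.09  1.89 -0.    1.34 -0.  ] F_tool [-0.2 -1.6 -0.8] Fw [-1.7 -0.1  0.8] Mz [ 0.02  0.29 -0.12] op 51.4 g 26.1 ydir -3.0 tilt 0.08
```

Now 63° into this grip (0.75 turn in all), so I go in short steps watching Fz.

```bash
python3 -m handwheel '[{"tx":0,"ty":-0.4,"tz":-0.35,"roll":-0.1},{"tx":0,"ty":0,"tz":-0.32,"roll":-0.1},{"tx":0,"ty":0,"tz":-0.32,"roll":-0.1}]' 
python3 -c "
from h import *
report()"
python3 -m handwheel '[{"tx":0,"ty":-0.2,"tz":-0.32,"roll":-0.1},{"tx":0,"ty":0,"tz":-0.32,"roll":-0.1},{"tx":0,"ty":0,"tz":-0.32,"roll":-0.1}]' 
python3 -c "
from h import *
report()"
```

```text
t: 14.33
tool_pos: [0.535, 0.0437, 0.1179]
tool_rot: [-1.93, -2.477, 0.001]
contact_force: [-1.0, 0.6, 0.7]
opening: 0.0514
grip_force: 26.1
t 14.33 tcp [0.535  0.0437 0.1179] q [-0.06 -0.1   1.89  0.    1.35 -0.3 ] F_tool [ 0.8 -0.9 -0.7] Fw [-1.   0.6  0.7] Mz [ 0.24  0.2  -0.15] op 51.4 g 26.1 ydir 14.1 tilt 0.06
t: 14.58
tool_pos: [0.536, 0.0439, 0.1205]
tool_rot: [1.538, 2.738, 0.002]
contact_force: [0.4, 1.4, 7.0]
opening: 0.0513
grip_force: 26.7
t 14.58 tcp [0.536  0.0439 0.1205] q [-0.06 -0.1   1.89  0.    1.35 -0.6 ] F_tool [ 1.  1. -7.] Fw [0.4 1.4 7. ] Mz [ 0.23  0.17 -0.07] op 51.3 g 26.7 ydir 31.4 tilt 0.11
```

Fz jumped to 7 N and the hand rose an extra 1.6 mm, so the thread seems to have let go. I'll confirm that it lasts.

```bash
python3 -m handwheel '[{"tx":0,"ty":0,"tz":-0.3,"roll":-0.1},{"tx":0,"ty":0,"tz":-0.3,"roll":-0.1},{"tx":0,"ty":0,"tz":0,"roll":0},{"tx":0,"ty":0,"tz":0,"roll":0}]' 40 32
python3 -c "
from h import *
report()"
python3 -m handwheel '[{"tx":0,"ty":0,"tz":-1,"roll":0},{"tx":0,"ty":0,"tz":-1,"roll":0},{"tx":0,"ty":0,"tz":0,"roll":0}]'
python3 -c "
from h import *
report()"
```

```text
t: 14.92
tool_pos: [0.5369, 0.0436, 0.1222]
tool_rot: [1.262, 2.873, 0.003]
contact_force: [-0.4, 0.2, 7.0]
opening: 0.0513
grip_force: 32.3
t 14.92 tcp [0.5369 0.0436 0.1222] q [-0.06 -0.1   1.89  0.    1.35 -0.8 ] F_tool [ 0.4 -0.2 -7. ] Fw [-0.4  0.2  7. ] Mz [ 0.16  0.17 -0.02] op 51.3 g 32.3 ydir 42.6 tilt 0.23
t: 15.17
tool_pos: [0.5368, 0.0436, 0.1242]
tool_rot: [1.263, 2.873, 0.003]
contact_force: [-0.8, 0.3, 5.6]
opening: 0.0513
grip_force: 32.3
t 15.17 tcp [0.5368 0.0436 0.1242] q [-0.06 -0.1   1.89  0.    1.35 -0.8 ] F_tool [ 0.7 -0.4 -5.7] Fw [-0.8  0.3  5.6] Mz [ 0.14  0.08 -0.03] op 51.3 g 32.3 ydir 42.5 tilt 0.23
```

The upward push lasts, so the cap is free and held. I'll lift it straight up.

```bash
python3 -m handwheel '[{"tx":0,"ty":0,"tz":-1.5,"roll":0},{"tx":0,"ty":0,"tz":-1.5,"roll":0},{"tx":0,"ty":0,"tz":-2,"roll":0},{"tx":0,"ty":0,"tz":-2,"roll":0},{"tx":0,"ty":0,"tz":-3,"roll":0},{"tx":0,"ty":0,"tz":-5,"roll":0},{"tx":0,"ty":0,"tz":-10,"roll":0},{"tx":0,"ty":0,"tz":-15,"roll":0},{"tx":0,"ty":0,"tz":-15,"roll":0},{"tx":0,"ty":0,"tz":-10,"roll":0},{"tx":0,"ty":0,"tz":0,"roll":0},{"tx":0,"ty":0,"tz":0,"roll":0}]'
python3 - <<'E'
from h import *
o=report(); print(shift(o,(.526,.277,.19)))
from station import optics
a=optics.get_image("wrist")[0]; b=optics.get_image("side")[0][100:250,130:280]
cv2.imwrite("pics/f.png",np.hstack([cv2.resize(a[:,64:448],(400,400)),cv2.resize(b,(400,400),interpolation=2)])[:,:,::-1])
E
```

```text
t: 16.17
tool_pos: [0.5357, 0.0435, 0.1877]
tool_rot: [1.264, 2.874, 0.001]
contact_force: [-0.6, 0.0, -1.5]
opening: 0.0507
grip_force: 33.5
t 16.17 tcp [0.5357 0.0435 0.1877] q [-0.06 -0.15  1.83  0.    1.47 -0.8 ] F_tool [ 0.4 -0.4  1.5] Fw [-0.6  0.  -1.5] Mz [-0.05 -0.    0.05] op 50.7 g 33.5 ydir 42.5 tilt 0.1
[178.7 150.6  -2.4]
```

View pics/f.png

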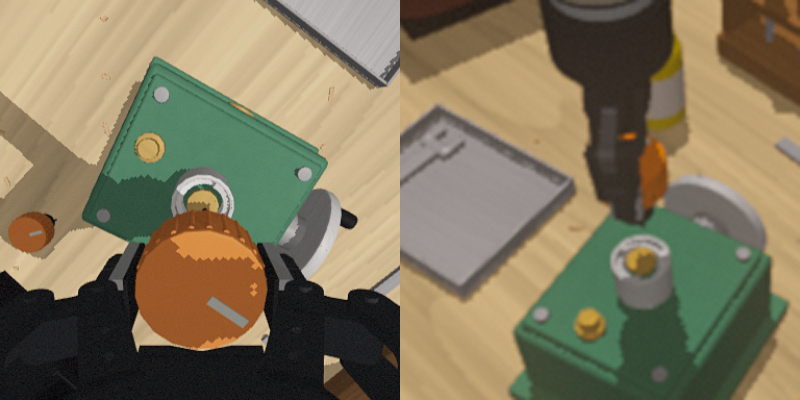

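The cap is held with its stem clear of the neck, the strainer is still inside the neck, and the plug is in place. Next it goes over the empty half of the tray.

```bash
python3 -m handwheel '[{"tx":10,"ty":8.5,"tz":0,"roll":0},{"tx":20,"ty":17,"tz":0,"roll":0},{"tx":22,"ty":18.5,"tz":0,"roll":0},{"tx":22,"ty":18.5,"tz":0,"roll":0},{"tx":22,"ty":18.5,"tz":0,"roll":0},{"tx":22,"ty":18.5,"tz":0,"roll":0},{"tx":22,"ty":18.5,"tz":0,"roll":0},{"tx":20,"ty":17,"tz":0,"roll":0},{"tx":12,"ty":10,"tz":0,"roll":0},{"tx":6,"ty":5,"tz":0,"roll":0},{"tx":0,"ty":0,"tz":0,"roll":0},{"tx":0,"ty":0,"tz":0,"roll":0}]'
python3 -m handwheel '[{"tx":0,"ty":0,"tz":20,"roll":0},{"tx":0,"ty":0,"tz":25,"roll":0},{"tx":0,"ty":0,"tz":25,"roll":0},{"tx":0,"ty":0,"tz":25,"roll":0},{"tx":0,"ty":0,"tz":20,"roll":0},{"tx":0,"ty":0,"tz":15,"roll":0},{"tx":0,"ty":0,"tz":10,"roll":0},{"tx":0,"ty":0,"tz":10,"roll":0},{"tx":0,"ty":0,"tz":10,"roll":0},{"tx":0,"ty":0,"tz":0,"roll":0},{"tx":0,"ty":0,"tz":0,"roll":0}]'
python3 - <<'E'
from h import *
report(); o,im,dep,E,p,c=wristcap(); print("stem z",c[2]-.056)
h=cv2.cvtColor(im,cv2.COLOR_RGB2HSV)
q=cloud(p,dep,(h[...,1]<60)&(h[...,2]>60),E); q=q[q[:,2]<.03]; f=q[abs(q[:,2]-.003)<.003]; print("floor",len(f),np.median(f[:,2]) if len(f) else 0, cv2.minAreaRect(np.float32(q[:,:2])))
from station import optics
b=optics.get_image("side")[0][80:230,80:230]
cv2.imwrite("pics/g.png",np.hstack([cv2.resize(im[:,64:448],(400,400)),cv2.resize(b,(400,400),interpolation=2)])[:,:,::-1])
E
```

```text
t: 17.27
tool_pos: [0.525, 0.2761, 0.186]
tool_rot: [-1.264, -2.875, 0.002]
contact_force: [-0.7, -0.2, -0.5]
opening: 0.0513
grip_force: 33.6
t: 18.18
tool_pos: [0.5255, 0.2759, 0.0266]
tool_rot: [-1.265, -2.875, 0.0]
contact_force: [0.2, -0.9, -0.6]
opening: 0.0514
grip_force: 33.7
t 18.18 tcp [0.5255 0.2759 0.0266] q [ 0.36  0.14  1.82 -0.    1.18 -0.38] F_tool [-0.8 -0.5  0.6] Fw [ 0.2 -0.9 -0.6] Mz [0.01 0.01 0.04] op 51.4 g 33.7 ydir 42.5 tilt 0.02
[  194   202   127   132 12445] [255.08019285 268.54069908]
ztop 0.09313556701557282 [0.07832388 0.09279427 0.09378231]
cap 0.524966835975647 0.27820149064064026 r 0.026431923732161522 fit ((525.0796508789062, 278.1830749511719), (50.691864013671875, 52.7086296081543), 43.641239166259766)
stem z 0.03713556701557282
floor 49409 0.0030932736290726626 ((0.514466404914856, 0.2726263403892517), (0.20611925423145294, 0.3009677827358246), 9.697257041931152)
```

View pics/g.png

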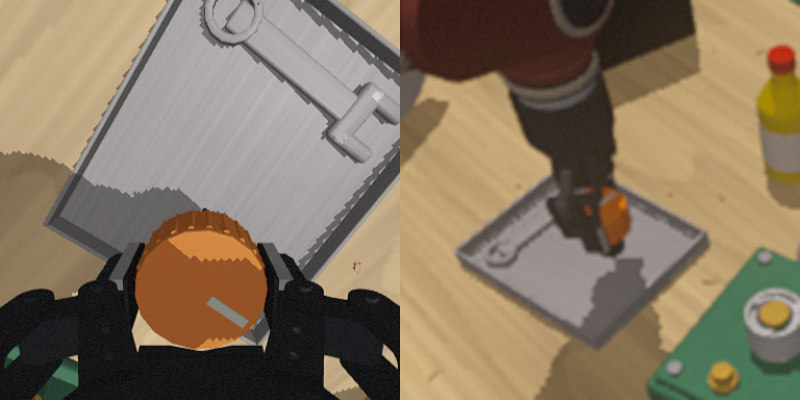

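The wrist view shows the cap over the empty half of the tray, well clear of the wrench, with the stem about 34 mm above the floor.

```bash
python3 -m handwheel '[{"tx":0,"ty":0,"tz":8,"roll":0},{"tx":0,"ty":0,"tz":8,"roll":0},{"tx":0,"ty":0,"tz":7,"roll":0},{"tx":0,"ty":0,"tz":4,"roll":0},{"tx":0,"ty":0,"tz":3,"roll":0},{"tx":0,"ty":0,"tz":1,"roll":0},{"tx":0,"ty":0,"tz":0.5,"roll":0},{"tx":0,"ty":0,"tz":0,"roll":0},{"tx":0,"ty":0,"tz":0,"roll":0}]'
python3 -m handwheel '[{"tx":0,"ty":0,"tz":0.6,"roll":0},{"tx":0,"ty":0,"tz":0,"roll":0},{"tx":0,"ty":0,"tz":0,"roll":0}]'
python3 -m handwheel '[{"tx":0,"ty":0,"tz":0.6,"roll":0},{"tx":0,"ty":0,"tz":0,"roll":0},{"tx":0,"ty":0,"tz":0,"roll":0}]'
```

```text
t: 19.03
tool_pos: [0.5258, 0.2763, -0.0044]
tool_rot: [1.265, 2.875, 0.001]
contact_force: [0.6, 0.8, -0.3]
opening: 0.0516
grip_force: 33.7
t: 19.28
tool_pos: [0.5256, 0.2762, -0.0052]
tool_rot: [1.265, 2.876, 0.0]
contact_force: [0.0, -0.1, -0.9]
opening: 0.0511
grip_force: 33.7
t: 19.53
tool_pos: [0.5255, 0.2761, -0.006]
tool_rot: [-1.265, -2.876, 0.0]
contact_force: [0.0, 0.1, -1.4]
opening: 0.051
grip_force: 33.7
```

```bash
python3 -m handwheel '[{"tx":0,"ty":0,"tz":0.7,"roll":0},{"tx":0,"ty":0,"tz":0,"roll":0},{"tx":0,"ty":0,"tz":0,"roll":0}]'
python3 -m handwheel '[{"tx":0,"ty":0,"tz":0.6,"roll":0},{"tx":0,"ty":0,"tz":0,"roll":0},{"tx":0,"ty":0,"tz":0,"roll":0}]'
```

```text
t: 19.78
tool_pos: [0.5254, 0.2761, -0.0068]
tool_rot: [-1.265, -2.876, 0.0]
contact_force: [0.6, 0.5, -1.0]
opening: 0.0511
grip_force: 33.7
t: 20.03
tool_pos: [0.5256, 0.2762, -0.0072]
tool_rot: [1.265, 2.876, 0.0]
contact_force: [-1.0, 0.3, -1.0]
opening: 0.0514
grip_force: 33.7
```

```bash
python3 -m handwheel '[{"tx":0,"ty":0,"tz":0.5,"roll":0},{"tx":0,"ty":0,"tz":0,"roll":0},{"tx":0,"ty":0,"tz":0,"roll":0}]'
python3 -m handwheel '[{"tx":0,"ty":0,"tz":0.5,"roll":0},{"tx":0,"ty":0,"tz":0,"roll":0},{"tx":0,"ty":0,"tz":0,"roll":0}]'
```

```text
t: 20.28
tool_pos: [0.5257, 0.2762, -0.0073]
tool_rot: [1.265, 2.876, 0.0]
contact_force: [-1.1, -1.2, 3.1]
opening: 0.0513
grip_force: 33.9
t: 20.53
tool_pos: [0.5257, 0.2761, -0.0073]
tool_rot: [1.265, 2.876, -0.0]
contact_force: [-2.7, -1.7, 7.0]
opening: 0.0511
grip_force: 34.3
```

On the floor. I'll ease off, open gently and retreat upward.

```bash
python3 -m handwheel '[{"tx":0,"ty":0,"tz":-0.8,"roll":0},{"tx":0,"ty":0,"tz":0,"roll":0}]'
python3 -m handwheel '[{"tx":0,"ty":0,"tz":0,"roll":0},{"tx":0,"ty":0,"tz":0,"roll":0},{"tx":0,"ty":0,"tz":0,"roll":0}]' 56 20
python3 -m handwheel '[{"tx":0,"ty":0,"tz":0,"roll":0},{"tx":0,"ty":0,"tz":0,"roll":0},{"tx":0,"ty":0,"tz":0,"roll":0},{"tx":0,"ty":0,"tz":-5,"roll":0},{"tx":0,"ty":0,"tz":-10,"roll":0},{"tx":0,"ty":0,"tz":-20,"roll":0},{"tx":0,"ty":0,"tz":-30,"roll":0},{"tx":0,"ty":0,"tz":-30,"roll":0},{"tx":0,"ty":0,"tz":-30,"roll":0},{"tx":0,"ty":0,"tz":-30,"roll":0},{"tx":0,"ty":0,"tz":0,"roll":0},{"tx":0,"ty":0,"tz":0,"roll":0}]' 80
python3 - <<'E'
from h import *
from station import optics
report(); o,im,dep,E,p,c=wristcap(); print("stem z",c[2]-.056)
b=optics.get_image("side")[0][110:300,80:280]
cv2.imwrite("pics/k.png",np.hstack([cv2.resize(im[:,64:448],(400,400)),cv2.resize(b,(400,400),interpolation=2)])[:,:,::-1])
E
```

```text
t: 20.7
tool_pos: [0.5258, 0.2762, -0.0073]
tool_rot: [1.265, 2.875, 0.001]
contact_force: [0.3, -1.1, 2.3]
opening: 0.051
grip_force: 33.7
t: 20.95
tool_pos: [0.5253, 0.2761, -0.0078]
tool_rot: [-1.265, -2.875, 0.0]
contact_force: [-0.3, -0.1, 0.0]
opening: 0.0558
grip_force: 0.0
t: 21.95
tool_pos: [0.5275, 0.2769, 0.1518]
tool_rot: [1.263, 2.871, 0.008]
contact_force: [-0.9, -0.4, -0.9]
opening: 0.0804
grip_force: 0.0
t 21.95 tcp [0.5275 0.2769 0.1518] q [ 0.36  0.01  1.73  0.    1.39 -0.38] F_tool [ 0.3 -0.9  0.9] Fw [-0.9 -0.4 -0.9] Mz [ 0.03  0.03 -0.04] op 80.4 g 0.0 ydir 42.5 tilt 0.4
[ 226  154   57   58 2456] [252.95439739 182.28379479]
ztop 0.059417656866665225 [0.05530681 0.05906696 0.06023239]
cap 0.5258969664573669 0.27767473459243774 r 0.025801030918955803 fit ((525.8845825195312, 277.7491455078125), (50.61696243286133, 51.177059173583984), 33.69652557373047)
stem z 0.0034176568666652238
```

View pics/k.png

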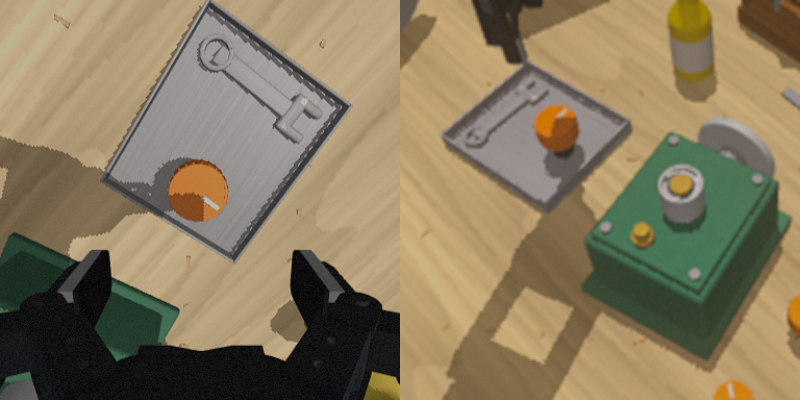

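The cap stands upright on the tray floor (stem foot at z ≈ 3 mm), nothing else has moved, and the robot is clear. Handing in.

```bash
python3 -c "
from station import ctrl
print(ctrl.finish_job())"
```

```text
the job is handed in; nothing more can be done
None
```

The cap was unscrewed in three grips and held when the thread let go; it now stands upright, stem down, in the tray's empty half, and the job was handed in at about 22 s (no verdict was returned).

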